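Load a laptop supply through the spring flaps of a test bay

TASK

Load the black laptop supply brick into the test bay: set it lengthwise on the bay's open deck, then push it between the two spring flaps and on until it sits firmly against the end stop hidden under the roof. Feel for the stop: press the brick home with about 12 newtons, never as much as 20. Leave it there with the stop's button pressed in, and take the fingers out so that both flaps close behind it, and do not disturb the other things on the table.

Things in the scene. Friction and masses are not known exactly. Their poses are not given: they have to be found in the camera images.
- supply: the loose black laptop supply brick, a plain box 50 x 112 x 30 mm (x, y, z), 0.17 to 0.34 kg, lying flat. Origin: centre of its underside; its y axis runs along its length. Either end may go in first.
- bay: the test bay, a grey sheet-metal box fixed to the table. Origin: on the table top at the middle of the flaps. x points into the bay (push direction), y to its left, z up. Side walls 50 mm high with inner faces at y = +-45 mm. Open at the top from x = 0 to 90 mm, so that fingers reaching down can follow the brick in.
- deck (a point): on the open aluminium deck, 90 mm before the flaps (bay x = -90 mm, y = 0, z = 6 mm), axes as the bay. The deck top is 6 mm above the table, flat, slippery (friction about 0.25) and without rails, 100 mm wide, free from bay x = -150 to -33 mm.
- doorway (a point): middle of the doorway's sill (bay x = -5 mm, z = 6 mm), axes as the bay. The doorway is 56 mm wide, open at the top, its jambs 50 mm high. Two flared wings, 36 mm high, lead into it from bay x = -33 mm, where they are about 92 mm apart. The brick slides level over the sill.
- roof_edge (a point): middle of the front edge of the roof, on its top (bay x = 90 mm, z = 53 mm). The roof, 3 mm thick, covers bay x = 90 to 204 mm. Below it and before it, from bay x = 22 mm on, lead-ins and two guides 58 mm apart and 36 mm high keep the brick straight.
- stop: the end stop under the roof. Origin: on the deck at bay x = 90 mm, the same in every start. Its pad (46 mm wide, rigid) is set on a screw: the pad's front face may be anywhere from bay x = 152 to 182 mm. This pose does NOT tell where, so it must be felt. With the brick home its rear end is 40 to 70 mm past the flaps. Sliding there takes under 7 N.
- stop_button (a joint): travel of the sensing button, 10 mm thick, in the middle of the stop's pad, in m: 0 out (5 mm proud of the pad), 0.005 pressed in flush by the brick. Its spring is too weak (0.3 N) to be felt or to move the brick. Beyond that the rigid pad takes the push.
- flap_left (a joint): angle of the left (+y) flap, rad: 0 closed, up to 1.5 swung into the bay. 30 mm wide, 36 mm high, 3 mm thick, vertical hinge at bay x = 1, y = +31 mm. A spring (0.03 N m closed, 0.09 wide open) shuts it. Pushing both flaps open takes under 10 N. A flap rests on the side of whatever is in its way.
- flap_right (a joint): the same for the right (-y) flap, hinge at bay x = 1, y = -31 mm: 0 closed, up to 1.5 swung into the bay. The flaps sweep 30 mm behind the doorway.
- cup: bystander: yellow ribbed tube, 58 x 63 x 85 mm, standing; origin at the centre of its underside. Leave it alone.
- tape: bystander: roll of white tape lying flat, 56 mm across, 41 mm high; origin at the centre of its underside. Leave it alone.
- car: bystander: small two-wheeled robot car, 97 x 128 x 65 mm; origin at the centre of its underside. Leave it alone.
Mind the look-alikes: they are no part of the job. Leave any blue, pink or turquoise look-alike of the supply alone.

How it is judged (in metres and radians):
On the way, in this order (a step that is already met when the one before it is completed fails the run):
1. the brick lies flat and lengthwise on the open deck, in front of the closed flaps (z of supply in the frame of bay between 0.003 and 0.01 m and x of supply in the frame of bay between -0.14 and -0.045 m and y of supply in the frame of bay between -0.03 and 0.03 m and angle between the y axis of supply and the x axis of bay, either way round below 0.35 rad and angle between supply's own z axis and vertical below 0.08 rad and value of joint each of flap_left, flap_right below 0.1 rad), for 0.2 s.
2. the brick stands in the doorway and holds both flaps open (value of joint each of flap_left, flap_right above 0.8 rad and x of supply in the frame of bay between -0.04 and 0.06 m and z of supply in the frame of bay below 0.02 m), for 0.1 s.
3. the brick, past the flaps, is pressed against the end stop with over 4 N (contact force between supply and stop above 4 N and x of supply in the frame of bay above 0.088 m), for 0.2 s.
At the end, for the whole second after the job is handed in: After having been pressed against the end stop with over 4 N, the brick still keeps the stop's button pressed in by more than 3 mm, lies flat on the bay deck, straight within 0.15 rad, its origin more than 88 mm past the doorway, at rest, and both flaps are closed to within 0.08 rad (x of supply in the frame of bay above 0.088 m and z of supply in the frame of bay between 0 and 0.012 m and angle between the y axis of supply and the x axis of bay, either way round below 0.15 rad and angle between supply's own z axis and vertical below 0.08 rad and linear speed of supply below 0.01 m/s and value of joint each of flap_left, flap_right below 0.08 rad and value of joint stop_button above 0.003 m); the robot touches nothing.
It fails at once if the brick is pressed against the end stop with more than 20 N (contact force between supply and stop above 20 N).
It fails at once if the cup is moved more than 20 mm (distance of cup from where it was at the start of the episode above 0.02 m).
It fails at once if the tape roll is moved more than 20 mm (distance of tape from where it was at the start of the episode above 0.02 m).
It fails at once if the robot car is moved more than 20 mm (distance of car from where it was at the start of the episode above 0.02 m).
It also fails if it takes over 70 s, if anything falls off the work surface, if the arm or the gripper's body presses on something with over 40 N, if the wrist force passes 120 N, or if a joint passes its speed limit or range.

ROBOT

A 7-joint arm with a two-finger parallel gripper is mounted at the origin on a cart in front of the work surface, level with it; the furniture and walls round the work are solid. World frame = base frame: x ahead of the robot, y to its left, z up, the work surface at z = 0. Lengths are in m, angles in degrees, forces in N, time in s.
With the tool pointing down it reaches from about 0.35 to 0.9 m from the base axis. Payload 8.1 kg.
Tool frame: the origin (TCP) lies at the very end of the fingers, on their centre line; the grasp point (between the pads) lies 19 mm behind it; z points along the fingers, y is the line along which they close (so a half turn about z gives the same grasp; the last joint's range is limited). The gripper opens to 92 mm and grips with 3 to 60 N. Pads are 19 mm wide; open, the fingers measure 130 mm over their backs; the gripper's body (75 mm by 190 mm) begins 47 mm behind the grasp point.
Start: joints at [59.668, 24.895, 1.432, 90.138, -0.665, 64.973, -4.303], TCP at [0.259, -0.569, 0.227] pointing down, gripper open.
Joint ranges: [-149.89, 149.89], [-25.12, 119.58], [-72.63, 75.52], [4.76, 147.25], [-75.54, 255.54], [6.69, 114.76], [-157.13, 157.13]. Speed limits (degrees/s): [127.2, 127.2, 172.46, 172.46, 180, 180, 180].

INTERFACE

Orientations are given as [roll, pitch, yaw] about the fixed x, y, z axes, in that order (R = Rz(yaw) Ry(pitch) Rx(roll)).
In Python, from station import bot, get_image, camera_params, workorder gives the robot as it stands.
- The arm moves only by the shell command python3 -m inch 'ROWS' [FORCE]. ROWS is JSON, a list of rows, each an object of numbers: "rx", "ry", "rz": the turn, a rotation vector about the tool's x, y, z in degrees; "tx", "ty", "tz": the shift along the tool's x, y, z in mm; "hand": the opening, from 0 (shut) to 1 (fully open). A call has 1 to 12 rows; each row shifts and turns the commanded pose from where the row before left it, along the tool's axes as they then stand; what a row does not reach is not made up. A row lasts 1/10 s, in which the tool goes at most 50 mm and 8.59 degrees, less where a joint would pass 70% of its speed; a pose out of reach is approached as far as the arm can. A call with a gripper value outside its range is refused whole. The fingers move at their own pace and stop on an object; FORCE is the grip in N (left out, the last holds). Time passes only in rows, so rows that do not move let the fingers close. It gives the time, the measured TCP pose, the force, the opening and the grip force at its end, in the units of the state.
- bot.get_obs(): the state, without advancing time (a new reading comes with each control period).
- get_image(name): name is "side" or "top" or "wrist"; returns the picture (400x640x3 uint8, red, green, blue); there is no depth.
- camera_params(name): a dict with "camera_matrix" (3x3 intrinsics, pixels), "k1" (the pictures are not rectified: a ray, as slopes to the right and down, at radius r is drawn at 1 + k1 r^2 times it, then the intrinsics apply), "rvec" (rotation vector, rad) and "tvec" (3), from world to camera coordinates, as OpenCV has them. Camera axes: x right, y down, z forward; pixel columns grow to the right and rows downward; lengths in m; the calibration is good to about 2 mm. A picture is of the moment at which its call begins: read the wrist's pose just before it. camera_params takes no time and is no camera call; for the wrist camera it gives the pose at the moment of the call.
- workorder.hand_in(): hands the job in; it is judged then, once.
The state is a dict: "time": time; "q": joint angles; "qd": joint speeds; "effort": joint torques, N m; "eef_pos": TCP position; "orientation": TCP orientation; "wrist_force": force on the tool from outside, world axes, zero at the start; "wrist_torque": the same for the moment, N m; "opening": opening from 0.0 (shut) to 1.0 (fully open); "gripper_force": force on a finger pad.
Only numpy, scipy, OpenCV 4.12 (cv2) and the standard library are available. Lean on these libraries where they do the work, as an engineer would, in place of code of your own. Each camera call takes 0.05 s, during which the arm holds its last target. There are 200 camera calls.

## Working session

There is one attempt and no reset: what is moved stays moved. The work goes in short steps, Python scripts to look and compute and a shell command to move; the robot and the scene stay as the last step left them, time stands still between calls to the robot, and variables do not carry over. Pictures are saved under pics/ and viewed, at most 10 in all, crops included, and the job is handed in when it is done.

```bash
ls; mkdir -p pics
python3 - <<'E'
from station import bot,get_image,camera_params
import cv2,numpy as np
o=bot.get_obs();print({k:np.round(o[k],3) for k in o})
for n in("side","top"):
    p=camera_params(n);print(n,p)
    cv2.imwrite(f"pics/{n}1.png",get_image(n)[:,:,::-1])
E
```

```text
pics
{'time': np.float64(0.0), 'q': array([59.668, 24.936,  1.43 , 90.19 , -0.663, 64.972, -4.302]), 'qd': array([-0.01 , -0.098, -0.022,  0.008, -0.015, -0.035, -0.068]), 'effort': array([ 1.0000e-03, -6.6785e+01,  9.8500e-01, -3.1446e+01, -6.1000e-02,
        4.3000e-02,  0.0000e+00]), 'eef_pos': array([ 0.258, -0.568,  0.226]), 'orientation': array([-1.79911e+02,  9.00000e-03,  2.44510e+01]), 'wrist_force': array([0.007, 0.077, 0.357]), 'wrist_torque': array([-0.025, -0.027, -0.03 ]), 'gripper_force': np.float64(0.0), 'opening': np.float64(1.0)}
side {'camera_matrix': array([[469.84791611,   0.        , 315.73946282],
       [  0.        , 469.84791611, 192.43940071],
       [  0.        ,   0.        ,   1.        ]]), 'k1': -0.03914358728995844, 'rvec': array([ 0.21226464, -2.51098038,  1.65744651]), 'tvec': array([0.54099298, 0.09213472, 1.24542595])}
top {'camera_matrix': array([[419.33366281,   0.        , 323.49174528],
       [  0.        , 419.33366281, 196.31759483],
       [  0.        ,   0.        ,   1.        ]]), 'k1': -0.07597359174009169, 'rvec': array([ 2.1414311 , -2.16665511,  0.11461581]), 'tvec': array([0.01375018, 0.56734412, 1.32318497])}
```

View pics/top1.png

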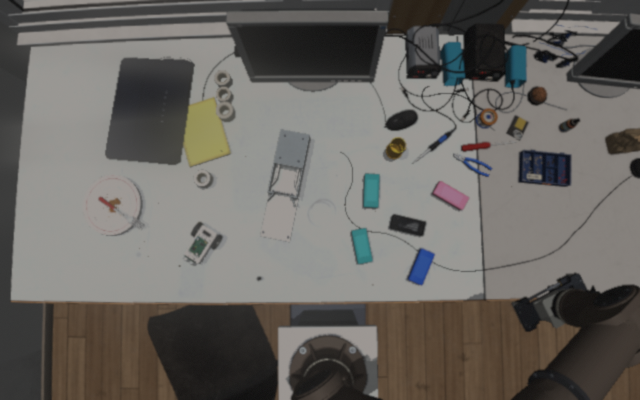

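View pics/side1.png

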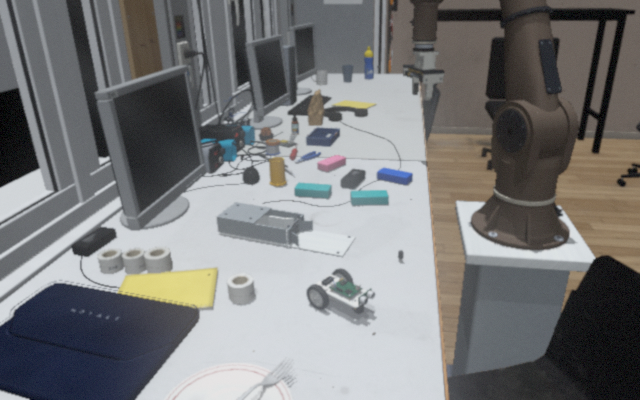

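The top view shows the deck at about (280,217), the bay roof at (292,148) and a black brick at (407,225). The look-alikes are turquoise (371,190) and (362,246), blue (421,267) and pink (450,195). The black thing at (402,119) is a mouse. So the brick at (407,225) fits; I'll confirm it in a crop.

Run:
```python
import cv2
im=cv2.imread("pics/top1.png")[120:270,250:450]
im=cv2.convertScaleAbs(im,alpha=1.2)
cv2.imwrite("pics/crop1.png",cv2.resize(im,None,fx=4,fy=4,interpolation=cv2.INTER_CUBIC))
```

```text
(no output)
```

View pics/crop1.png

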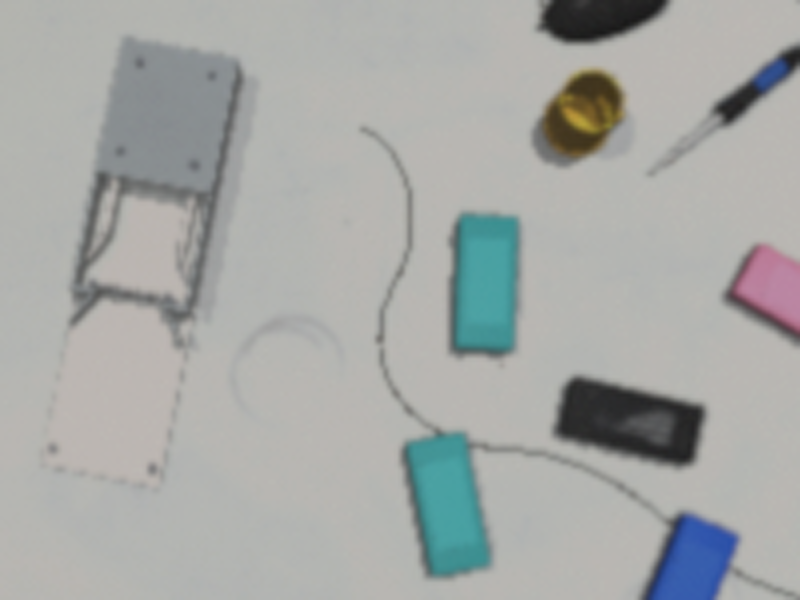

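The crop confirms the black brick: crop corners (572,377), (705,405), (690,465), (557,437). The deck's near corners are (42,465) and (160,487). The roof's corners are (125,38), (240,65), (97,172) and (212,192).

```bash
cat > h.py <<'E'
import cv2,numpy as np
from station import bot,get_image,camera_params
def pose(p):
    R=cv2.Rodrigues(np.array(p["rvec"]))[0]; return R,np.array(p["tvec"]).ravel()
def ray(p,uv):
    K=p["camera_matrix"]; d=np.array([(uv[0]-K[0,2])/K[0,0],(uv[1]-K[1,2])/K[1,1]]); s=d.copy()
    for _ in range(20): s=d/(1+p["k1"]*(s@s))
    R,t=pose(p); return -R.T@t, R.T@np.append(s,1)
def at(p,uv,z):
    c,d=ray(p,uv); return (c+d*(z-c[2])/d[2])
def proj(p,X):
    R,t=pose(p); c=R@np.asarray(X,float)+t; s=c[:2]/c[2]; s=s*(1+p["k1"]*(s@s)); K=p["camera_matrix"]
    return s*[K[0,0],K[1,1]]+[K[0,2],K[1,2]]
E
python3 - <<'E'
from h import *
p=camera_params("top")
f=lambda l,z:np.array([at(p,(250+u/4,120+v/4),z)[:2] for u,v in l])
b=f([(572,377),(705,405),(690,465),(557,437)],.03)
print("brick",b.round(3),b.mean(0),np.linalg.norm(b[0]-b[1]),np.linalg.norm(b[1]-b[2]),np.degrees(np.arctan2(*(b[1]-b[0]+b[2]-b[3])[::-1])))
d=f([(42,465),(160,487)],.006);r=f([(97,172),(212,192),(125,38),(240,65)],.053)
print(d,r); dm=d.mean(0);rf=r[:2].mean(0);rb=r[2:].mean(0)
for q in(rf,rb): v=q-dm;print(np.linalg.norm(v),np.degrees(np.arctan2(v[1],v[0])))
# fit bay
from scipy.optimize import least_squares
P=np.array([[-.15,.05],[-.15,-.05],[.09,.0465],[.09,-.0465],[.204,.0465],[.204,-.0465]]);Q=np.vstack([d,r])
def res(x):
    c,s=np.cos(x[2]),np.sin(x[2]);return (P@np.array([[c,s],[-s,c]])+x[:2]-Q).ravel()
s=least_squares(res,[*dm,0]);print("bay",s.x[:2],np.degrees(s.x[2]),s.fun.round(4))
print("cup",at(p,(250+585/4,120+110/4),.04))
E
```

```text
brick [[ 0.507 -0.217]
 [ 0.483 -0.324]
 [ 0.435 -0.31 ]
 [ 0.459 -0.203]] [ 0.47070983 -0.26329587] 0.10965355532034486 0.050040738817274125 -102.6746627755294
[[0.44146849 0.21552119]
 [0.42261067 0.11855547]] [[0.6755761  0.16479336]
 [0.65783038 0.07185818]
 [0.78665088 0.1424285 ]
 [0.76248544 0.04861239]]
0.23966632291689816 -11.727167849468016
0.3499151835577936 -11.793578674768172
bay [0.57745311 0.1367857 ] -11.810221741346568 [-0.0006  0.0009 -0.0022 -0.     -0.0005 -0.0009 -0.0018  0.001   0.
 -0.0019  0.0051  0.0009]
cup [ 0.72452723 -0.2326636   0.04      ]
```

Bay origin: (0.577, 0.137), yaw −11.8°. Brick: (0.471, −0.263), long axis at 77.3°. I'll turn the tool to yaw 77.3°, then go above the brick.

```bash
cat >> h.py <<'E'
def togo(x,y,z,yaw):
    "mm along the tool axes as they stand, and rz left"
    from scipy.spatial.transform import Rotation as Ro
    o=bot.get_obs();R=Ro.from_euler("xyz",o["orientation"],degrees=True)
    T=Ro.from_euler("xyz",[180,0,yaw],degrees=True)
    rv=np.degrees((R.inv()*T).as_rotvec())
    d=np.array([x,y,z])-o["eef_pos"]
    print("t",round(float(o["time"]),2),"pos",o["eef_pos"].round(4),"ori",o["orientation"].round(1),"F",o["wrist_force"].round(1),"open",round(float(o["opening"]),3),"grip",o["gripper_force"].round(1))
    print("shift now",(R.inv().apply(d)*1e3).round(1),"shift after turn",(T.inv().apply(d)*1e3).round(1),"turn",rv.round(1))
E
python3 -m inch '[{"rz":-7.5},{"rz":-7.5},{"rz":-7.5},{"rz":-7.5},{"rz":-7.5},{"rz":-7.5},{"rz":-7.9},{}]'
python3 -m inch '[{"tx":34,"ty":14},{"tx":34,"ty":14},{"tx":34,"ty":14},{"tx":34,"ty":14},{"tx":34,"ty":14},{"tx":34,"ty":14},{"tx":34,"ty":14},{"tx":34,"ty":14},{"tx":34,"ty":14},{"tx":20,"ty":14},{},{}]'
python3 - <<'E'
from h import *
togo(.471,-.263,.005,77.3)
p=camera_params("wrist");im=get_image("wrist")
cv2.imwrite("pics/w1.png",im[:,:,::-1])
for s in(1,-1):
  for t in(1,-1):
    a=np.radians(77.3);u=np.array([np.cos(a),np.sin(a)]);v=np.array([-u[1],u[0]])
    print(proj(p,[*(np.array([.471,-.263])+s*.056*u+t*.025*v),.03]).round(0))
E
```

```text
invalid input at $[0]: expected keys rx, ry, rz, tx, ty, tz, hand
invalid input at $[0]: expected keys rx, ry, rz, tx, ty, tz, hand
Traceback (most recent call last):
  File "h.py", line 21, in togo
    print("t",round(float(o["time"]),2),"pos",o["eef_pos"].round(4),"ori",o["orientation"].round(1),"F",o["wrist_force"].round(1),"open",round(float(o["opening"]),3),"grip",o["gripper_force"].round(1))
                                                                                                                                                                             ^^^^^^^^^^^^^^^^^^^^^^^^
AttributeError: 'float' object has no attribute 'round'
```

```bash
sed -i 's/o\["gripper_force"\].round(1)/round(float(o["gripper_force"]),1)/' h.py
python3 -m inch '[{"rx":0,"ry":0,"rz":-7.5,"tx":0,"ty":0,"tz":0,"hand":1},{"rx":0,"ry":0,"rz":-7.5,"tx":0,"ty":0,"tz":0,"hand":1},{"rx":0,"ry":0,"rz":-7.5,"tx":0,"ty":0,"tz":0,"hand":1},{"rx":0,"ry":0,"rz":-7.5,"tx":0,"ty":0,"tz":0,"hand":1},{"rx":0,"ry":0,"rz":-7.5,"tx":0,"ty":0,"tz":0,"hand":1},{"rx":0,"ry":0,"rz":-7.5,"tx":0,"ty":0,"tz":0,"hand":1},{"rx":0,"ry":0,"rz":-7.9,"tx":0,"ty":0,"tz":0,"hand":1}]'
python3 -m inch '[{"rx":0,"ry":0,"rz":0,"tx":34,"ty":14,"tz":0,"hand":1},{"rx":0,"ry":0,"rz":0,"tx":34,"ty":14,"tz":0,"hand":1},{"rx":0,"ry":0,"rz":0,"tx":34,"ty":14,"tz":0,"hand":1},{"rx":0,"ry":0,"rz":0,"tx":34,"ty":14,"tz":0,"hand":1},{"rx":0,"ry":0,"rz":0,"tx":34,"ty":14,"tz":0,"hand":1},{"rx":0,"ry":0,"rz":0,"tx":34,"ty":14,"tz":0,"hand":1},{"rx":0,"ry":0,"rz":0,"tx":34,"ty":14,"tz":0,"hand":1},{"rx":0,"ry":0,"rz":0,"tx":34,"ty":14,"tz":0,"hand":1},{"rx":0,"ry":0,"rz":0,"tx":34,"ty":14,"tz":0,"hand":1},{"rx":0,"ry":0,"rz":0,"tx":34,"ty":14,"tz":0,"hand":1},{"rx":0,"ry":0,"rz":0,"tx":0,"ty":0,"tz":0,"hand":1}]'
python3 - <<'E'
from h import *
togo(.471,-.263,.005,77.3)
p=camera_params("wrist");im=get_image("wrist")
cv2.imwrite("pics/w1.png",im[:,:,::-1])
for s in(1,-1):
  for t in(1,-1):
    a=np.radians(77.3);u=np.array([np.cos(a),np.sin(a)]);v=np.array([-u[1],u[0]])
    print(proj(p,[*(np.array([.471,-.263])+s*.056*u+t*.025*v),.03]).round(0))
E
```

```text
time: 0.8
eef_pos: [0.2585, -0.5687, 0.2263]
orientation: [-180.0, -0.0, 77.7]
wrist_force: [-0.5, 0.2, 0.3]
opening: 1.005
gripper_force: 0.0
time: 1.9
eef_pos: [0.4728, -0.2622, 0.2267]
orientation: [179.9, -0.2, 77.8]
wrist_force: [0.2, -0.3, 0.7]
opening: 1.0
gripper_force: 0.0
t 1.9 pos [ 0.4728 -0.2622  0.2267] ori [179.9  -0.2  77.8] F [ 0.2 -0.3  0.7] open 1.0 grip 0.0
shift now [ -1.8  -1.8 221.7] shift after turn [ -1.2  -1.6 221.7] turn [ 0.1 -0.2  0.5]
[294. 134.]
[334. 134.]
[295. 218.]
[332. 219.]
```

View pics/w1.png

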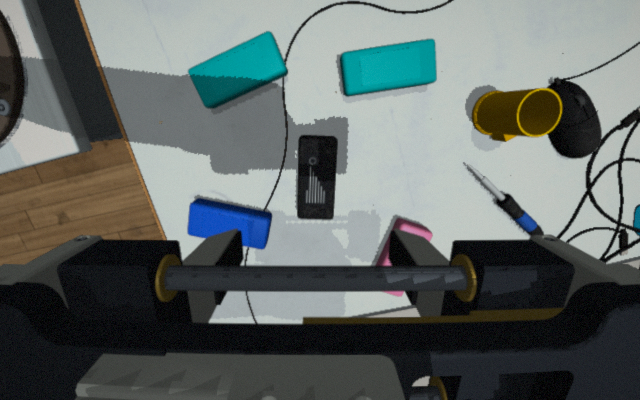

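The wrist picture shows the black brick at (299–338, 135–219), within about 4 mm of the prediction. The fingers will clear the blue one. Next I descend and grip.

```bash
python3 -m inch '[{"rx":0,"ry":0,"rz":0.5,"tx":-1,"ty":1,"tz":40,"hand":0.88},{"rx":0,"ry":0,"rz":0,"tx":0,"ty":0,"tz":40,"hand":0.88},{"rx":0,"ry":0,"rz":0,"tx":0,"ty":0,"tz":40,"hand":0.88},{"rx":0,"ry":0,"rz":0,"tx":0,"ty":0,"tz":40,"hand":0.88},{"rx":0,"ry":0,"rz":0,"tx":0,"ty":0,"tz":25,"hand":0.88},{"rx":0,"ry":0,"rz":0,"tx":0,"ty":0,"tz":18,"hand":0.88},{"rx":0,"ry":0,"rz":0,"tx":0,"ty":0,"tz":12,"hand":0.88},{"rx":0,"ry":0,"rz":0,"tx":0,"ty":0,"tz":6,"hand":0.88},{"rx":0,"ry":0,"rz":0,"tx":0,"ty":0,"tz":0,"hand":0.88}]' 30
python3 -m inch '[{"rx":0,"ry":0,"rz":0,"tx":0,"ty":0,"tz":0,"hand":0.3},{"rx":0,"ry":0,"rz":0,"tx":0,"ty":0,"tz":0,"hand":0.3},{"rx":0,"ry":0,"rz":0,"tx":0,"ty":0,"tz":0,"hand":0.3},{"rx":0,"ry":0,"rz":0,"tx":0,"ty":0,"tz":0,"hand":0.3},{"rx":0,"ry":0,"rz":0,"tx":0,"ty":0,"tz":0,"hand":0.3},{"rx":0,"ry":0,"rz":0,"tx":0,"ty":0,"tz":0,"hand":0.3}]' 30
```

```text
time: 2.85
eef_pos: [0.4701, -0.2695, 0.0054]
orientation: [-180.0, 0.0, 76.8]
wrist_force: [0.1, 0.7, 0.2]
opening: 0.881
gripper_force: 0.0
time: 3.45
eef_pos: [0.4711, -0.2693, 0.0062]
orientation: [179.9, 0.0, 76.9]
wrist_force: [1.0, -0.4, 5.9]
opening: 0.54
gripper_force: 29.9
```

```bash
python3 -m inch '[{"rx":0,"ry":0,"rz":0,"tx":0,"ty":0,"tz":-30,"hand":0.3},{"rx":0,"ry":0,"rz":0,"tx":0,"ty":0,"tz":-40,"hand":0.3},{"rx":0,"ry":0,"rz":0,"tx":0,"ty":0,"tz":-40,"hand":0.3},{"rx":0,"ry":0,"rz":0,"tx":0,"ty":0,"tz":-20,"hand":0.3},{"rx":0,"ry":0,"rz":0,"tx":20,"ty":-4,"tz":0,"hand":0.3},{"rx":0,"ry":0,"rz":0,"tx":35,"ty":-6,"tz":0,"hand":0.3},{"rx":0,"ry":0,"rz":0,"tx":35,"ty":-6,"tz":0,"hand":0.3},{"rx":0,"ry":0,"rz":0,"tx":35,"ty":-6,"tz":0,"hand":0.3},{"rx":0,"ry":0,"rz":0,"tx":35,"ty":-6,"tz":0,"hand":0.3},{"rx":0,"ry":0,"rz":0,"tx":35,"ty":-6,"tz":0,"hand":0.3},{"rx":0,"ry":0,"rz":0,"tx":35,"ty":-6,"tz":0,"hand":0.3},{"rx":0,"ry":0,"rz":0,"tx":35,"ty":-6,"tz":0,"hand":0.3}]'
python3 -m inch '[{"rx":0,"ry":0,"rz":0,"tx":35,"ty":-6,"tz":0,"hand":0.3},{"rx":0,"ry":0,"rz":0,"tx":35,"ty":-6,"tz":0,"hand":0.3},{"rx":0,"ry":0,"rz":0,"tx":35,"ty":-6,"tz":0,"hand":0.3},{"rx":0,"ry":0,"rz":0,"tx":30,"ty":-5,"tz":0,"hand":0.3},{"rx":0,"ry":0,"rz":0,"tx":18,"ty":-6,"tz":0,"hand":0.3}]'
python3 -m inch '[{"rx":0,"ry":0,"rz":-7.6,"tx":0,"ty":0,"tz":0,"hand":0.3},{"rx":0,"ry":0,"rz":-7.6,"tx":0,"ty":0,"tz":0,"hand":0.3},{"rx":0,"ry":0,"rz":-7.6,"tx":0,"ty":0,"tz":0,"hand":0.3},{"rx":0,"ry":0,"rz":-7.6,"tx":0,"ty":0,"tz":0,"hand":0.3},{"rx":0,"ry":0,"rz":-7.6,"tx":0,"ty":0,"tz":0,"hand":0.3},{"rx":0,"ry":0,"rz":-7.6,"tx":0,"ty":0,"tz":0,"hand":0.3},{"rx":0,"ry":0,"rz":-7.6,"tx":0,"ty":0,"tz":0,"hand":0.3},{"rx":0,"ry":0,"rz":-7.6,"tx":0,"ty":0,"tz":0,"hand":0.3},{"rx":0,"ry":0,"rz":-7.6,"tx":0,"ty":0,"tz":0,"hand":0.3},{"rx":0,"ry":0,"rz":-7.6,"tx":0,"ty":0,"tz":0,"hand":0.3},{"rx":0,"ry":0,"rz":-7.6,"tx":0,"ty":0,"tz":0,"hand":0.3},{"rx":0,"ry":0,"rz":-7.7,"tx":0,"ty":0,"tz":0,"hand":0.3}]'
python3 - <<'E'
from h import *
togo(.4928,.1546,.012,168.2)
p=camera_params("wrist");im=get_image("wrist")
cv2.imwrite("pics/w2.png",im[:,:,::-1])
B=np.array([.577,.137]);a=np.radians(-11.8);R=np.array([[np.cos(a),-np.sin(a)],[np.sin(a),np.cos(a)]])
for q,z in(((0,.028),.05),((0,-.028),.05),((.09,.045),.053),((.09,-.045),.053),((-.15,.05),.006),((-.15,-.05),.006)): print(q,proj(p,[*(B+R@q),z]).round(0))
E
```

```text
time: 4.65
eef_pos: [0.4853, 0.0007, 0.1354]
orientation: [-179.9, 0.0, 76.8]
wrist_force: [0.9, -0.3, -1.6]
opening: 0.54
gripper_force: 29.9
time: 5.15
eef_pos: [0.4921, 0.1578, 0.1354]
orientation: [-180.0, -0.0, 77.0]
wrist_force: [0.3, -0.8, -2.2]
opening: 0.542
gripper_force: 29.9
time: 6.35
eef_pos: [0.492, 0.1546, 0.1353]
orientation: [-179.9, -0.1, 168.5]
wrist_force: [-0.2, -0.0, -2.8]
opening: 0.542
gripper_force: 29.9
t 6.35 pos [0.492  0.1546 0.1353] ori [-1.799e+02 -1.000e-01  1.685e+02] F [-0.2 -0.  -2.8] open 0.542 grip 29.9
shift now [ -0.9   0.3 123.3] shift after turn [ -0.7   0.2 123.3] turn [-0.1 -0.1  0.3]
(0, 0.028) [344. 285.]
(0, -0.028) [288. 285.]
(0.09, 0.045) [357. 357.]
(0.09, -0.045) [275. 357.]
(-0.15, 0.05) [367. 130.]
(-0.15, -0.05) [267. 129.]
```

View pics/w2.png

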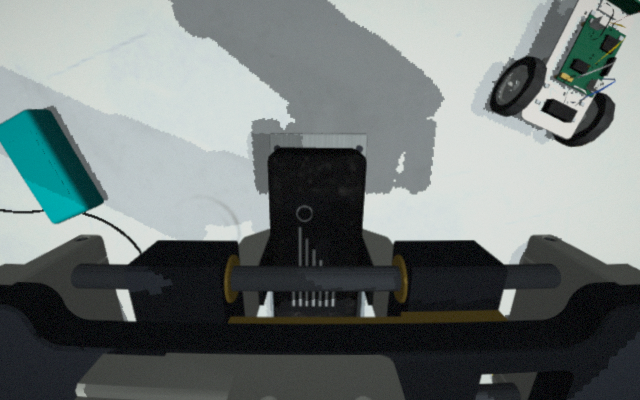

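The picture shows the deck's near edge at row 134 (predicted 130, so the bay lies about 4 mm further in). The brick's rear top edge is at row 149, columns 268–365. I'll work out where the rear end is.

Run:
```python
from h import *
p=camera_params("wrist");o=bot.get_obs()
B=np.array([.577,.137]);a=np.radians(-11.8);R=np.array([[np.cos(a),-np.sin(a)],[np.sin(a),np.cos(a)]])
b=lambda X:(R.T@(X[:2]-B)).round(4)
print("tcp",b(o["eef_pos"]))
for uv,z in(((270,149),.159),((363,149),.159),((267,134),.006),((367,134),.006)):print(uv,b(at(p,uv,z)))
```

```text
tcp [-0.0866 -0.0004]
(270, 149) [-0.1476 -0.0233]
(363, 149) [-0.1481  0.0207]
(267, 134) [-0.1448 -0.0508]
(367, 134) [-0.146   0.0497]
```

```bash
python3 -m inch '[{"rx":0,"ry":0,"rz":0.3,"tx":-4,"ty":0,"tz":20,"hand":0.3},{"rx":0,"ry":0,"rz":0,"tx":0,"ty":0,"tz":30,"hand":0.3},{"rx":0,"ry":0,"rz":0,"tx":0,"ty":0,"tz":30,"hand":0.3},{"rx":0,"ry":0,"rz":0,"tx":0,"ty":0,"tz":20,"hand":0.3},{"rx":0,"ry":0,"rz":0,"tx":0,"ty":0,"tz":10,"hand":0.3},{"rx":0,"ry":0,"rz":0,"tx":0,"ty":0,"tz":6,"hand":0.3},{"rx":0,"ry":0,"rz":0,"tx":0,"ty":0,"tz":3,"hand":0.3},{"rx":0,"ry":0,"rz":0,"tx":0,"ty":0,"tz":2,"hand":0.3},{"rx":0,"ry":0,"rz":0,"tx":0,"ty":0,"tz":1,"hand":0.3},{"rx":0,"ry":0,"rz":0,"tx":0,"ty":0,"tz":0,"hand":0.3}]'
```

```text
time: 7.4
eef_pos: [0.4968, 0.1542, 0.0142]
orientation: [180.0, 0.0, 167.8]
wrist_force: [-0.2, 0.7, -2.0]
opening: 0.546
gripper_force: 29.9
```

```bash
python3 -m inch '[{"rx":0,"ry":0,"rz":0,"tx":0,"ty":0,"tz":1.5,"hand":0.3},{"rx":0,"ry":0,"rz":0,"tx":0,"ty":0,"tz":0,"hand":0.3}]'
python3 -m inch '[{"rx":0,"ry":0,"rz":0,"tx":0,"ty":0,"tz":0,"hand":0.6},{"rx":0,"ry":0,"rz":0,"tx":0,"ty":0,"tz":0,"hand":0.7},{"rx":0,"ry":0,"rz":0,"tx":0,"ty":0,"tz":0,"hand":0.8},{"rx":0,"ry":0,"rz":0,"tx":0,"ty":0,"tz":0,"hand":0.8},{"rx":0,"ry":0,"rz":0,"tx":0,"ty":0,"tz":-20,"hand":0.8},{"rx":0,"ry":0,"rz":0,"tx":0,"ty":0,"tz":-40,"hand":0.8},{"rx":0,"ry":0,"rz":0,"tx":0,"ty":0,"tz":-40,"hand":0.8},{"rx":0,"ry":0,"rz":0,"tx":20,"ty":0,"tz":-30,"hand":0.8},{"rx":0,"ry":0,"rz":0,"tx":40,"ty":0,"tz":0,"hand":0.5},{"rx":0,"ry":0,"rz":0,"tx":40,"ty":0,"tz":0,"hand":0},{"rx":0,"ry":0,"rz":0,"tx":0,"ty":0,"tz":0,"hand":0},{"rx":0,"ry":0,"rz":0,"tx":0,"ty":0,"tz":0,"hand":0}]'
python3 - <<'E'
from h import *
togo(.4,.17,.15,168.2)
cv2.imwrite("pics/w3.png",get_image("wrist")[:,:,::-1])
im=get_image("top")[120:270,250:400]
cv2.imwrite("pics/t3.png",cv2.resize(im[:,:,::-1],None,fx=4,fy=4,interpolation=cv2.INTER_CUBIC))
E
```

```text
time: 7.6
eef_pos: [0.4966, 0.1542, 0.0123]
orientation: [180.0, 0.0, 167.8]
wrist_force: [-0.8, -0.1, -1.9]
opening: 0.543
gripper_force: 29.9
time: 8.8
eef_pos: [0.3986, 0.1752, 0.1425]
orientation: [-180.0, 0.1, 167.9]
wrist_force: [0.1, 0.3, 0.3]
opening: 0.502
gripper_force: 0.0
t 8.8 pos [0.3986 0.1752 0.1425] ori [-1.800e+02  1.000e-01  1.679e+02] F [0.1 0.3 0.3] open 0.502 grip 0.0
shift now [-2.5 -4.8 -7.4] shift after turn [-2.4 -4.8 -7.5] turn [-0.   0.1 -0.3]
```

View pics/w3.png

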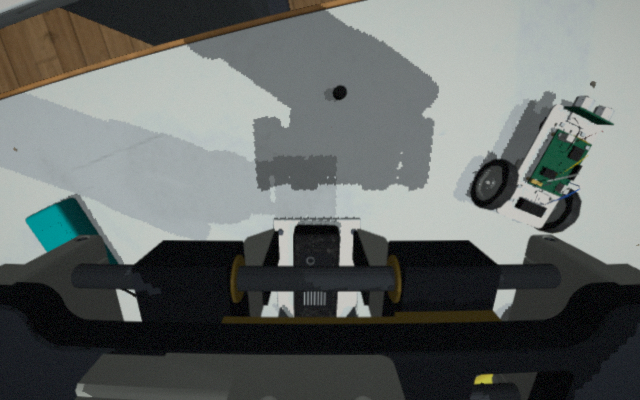

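The brick lies straight and centred on the deck: columns 294–341, rear edge at row 225. The deck spans 274–361, with its near edge at row 218. I'll compute the offsets.

Run:
```python
from h import *
p=camera_params("wrist");o=bot.get_obs()
B=np.array([.577,.137]);a=np.radians(-11.8);R=np.array([[np.cos(a),-np.sin(a)],[np.sin(a),np.cos(a)]])
b=lambda X:(R.T@(X[:2]-B)).round(4)
print("tcp",b(o["eef_pos"]))
for uv,z in(((294,225),.036),((341,225),.036),((274,218),.006),((361,218),.006)):print(uv,b(at(p,uv,z)))
togo(*(B+R@[-.172,-0.0]),.018,168.2)
```

```text
tcp [-0.1813  0.0011]
(294, 225) [-0.1511 -0.0217]
(341, 225) [-0.1507  0.0259]
(274, 218) [-0.1475 -0.0466]
(361, 218) [-0.1467  0.0511]
t 8.9 pos [0.3998 0.1751 0.1423] ori [180.    0.  167.8] F [ 0.4  0.7 -0.7] open 0.412 grip 0.0
shift now [ -9.2  -1.  124.3] shift after turn [ -9.3  -1.1 124.3] turn [ 0.   0.  -0.4]
```

```bash
python3 -m inch '[{"rx":0,"ry":0,"rz":-0.4,"tx":-5,"ty":1,"tz":20,"hand":0},{"rx":0,"ry":0,"rz":0,"tx":0,"ty":0,"tz":40,"hand":0},{"rx":0,"ry":0,"rz":0,"tx":0,"ty":0,"tz":40,"hand":0},{"rx":0,"ry":0,"rz":0,"tx":0,"ty":0,"tz":20,"hand":0},{"rx":0,"ry":0,"rz":0,"tx":0,"ty":0,"tz":8,"hand":0},{"rx":0,"ry":0,"rz":0,"tx":0,"ty":0,"tz":0,"hand":0},{"rx":0,"ry":0,"rz":0,"tx":0,"ty":0,"tz":0,"hand":0}]'
cat >> h.py <<'E'
B=np.array([.5803,.1384]);a=np.radians(-11.8);RB=np.array([[np.cos(a),-np.sin(a)],[np.sin(a),np.cos(a)]])
def rep(x):
    o=bot.get_obs();print("bay tcp mm",(RB.T@(o["eef_pos"][:2]-B)*1e3).round(1),"F bay",(RB.T@o["wrist_force"][:2]).round(1))
    togo(*(B+RB@[x/1e3,0]),.014,168.2)
E
python3 -c "from h import *;rep(-160)"
```

```text
time: 9.6
eef_pos: [0.4047, 0.1756, 0.0148]
orientation: [180.0, 0.0, 168.2]
wrist_force: [-0.8, 0.3, 0.2]
opening: 0.002
gripper_force: 0.0
bay tcp mm [-179.5    0.5] F bay [-0.9  0.1]
t 9.6 pos [0.4047 0.1756 0.0148] ori [180.    0.  168.2] F [-0.8  0.3  0.2] open 0.002 grip 0.0
shift now [-19.5  -0.5   0.9] shift after turn [-19.5  -0.5   0.8] turn [0. 0. 0.]
```

```bash
python3 -m inch '[{"rx":0,"ry":0,"rz":0,"tx":-5,"ty":0,"tz":0,"hand":0},{"rx":0,"ry":0,"rz":0,"tx":-5,"ty":0,"tz":0,"hand":0},{"rx":0,"ry":0,"rz":0,"tx":-5,"ty":-0.5,"tz":0,"hand":0},{"rx":0,"ry":0,"rz":0,"tx":-5,"ty":0,"tz":0,"hand":0},{"rx":0,"ry":0,"rz":0,"tx":-5,"ty":0,"tz":0,"hand":0},{"rx":0,"ry":0,"rz":0,"tx":-5,"ty":0,"tz":0,"hand":0},{"rx":0,"ry":0,"rz":0,"tx":-5,"ty":0,"tz":0,"hand":0},{"rx":0,"ry":0,"rz":0,"tx":-5,"ty":0,"tz":0,"hand":0},{"rx":0,"ry":0,"rz":0,"tx":-5,"ty":0,"tz":0,"hand":0},{"rx":0,"ry":0,"rz":0,"tx":-5,"ty":0,"tz":0,"hand":0},{"rx":0,"ry":0,"rz":0,"tx":-5,"ty":0,"tz":0,"hand":0},{"rx":0,"ry":0,"rz":0,"tx":-5,"ty":0,"tz":0,"hand":0}]'
python3 - <<'E'
from h import *
rep(-120)
cv2.imwrite("pics/side4.png",cv2.resize(get_image("side")[170:290,190:390,::-1],None,fx=4,fy=4,interpolation=cv2.INTER_CUBIC))
E
```

```text
time: 10.8
eef_pos: [0.4605, 0.1628, 0.0141]
orientation: [-179.9, -0.2, 168.3]
wrist_force: [-22.2, 4.2, 20.2]
opening: 0.003
gripper_force: 11.2
bay tcp mm [-122.3   -0.6] F bay [-22.6  -0.5]
t 10.8 pos [0.4605 0.1628 0.0141] ori [-179.9   -0.2  168.3] F [-22.2   4.2  20.2] open 0.003 grip 11.2
shift now [-2.3  0.6  0.1] shift after turn [-2.3  0.6  0.1] turn [-0.1 -0.2  0.1]
```

View pics/side4.png

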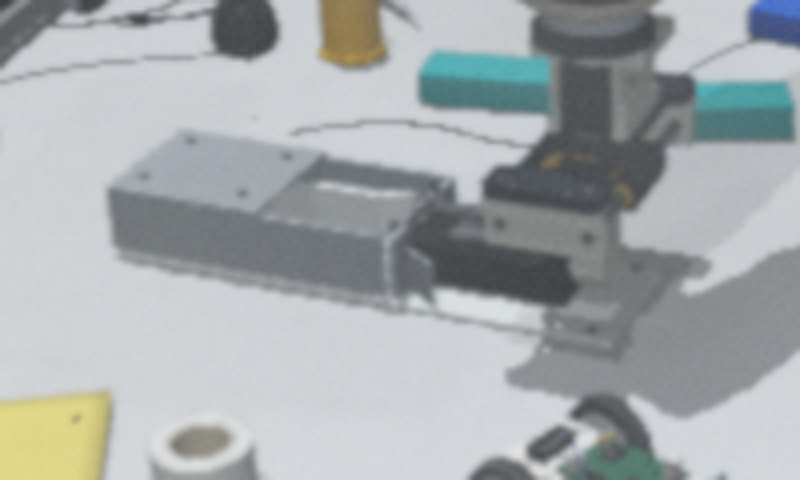

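Force is already 22 N with 20 N upward, so something is jammed. I'll back off slightly and look.

```bash
python3 -m inch '[{"rx":0,"ry":0,"rz":0,"tx":2,"ty":0,"tz":0,"hand":0},{"rx":0,"ry":0,"rz":0,"tx":2,"ty":0,"tz":0,"hand":0},{"rx":0,"ry":0,"rz":0,"tx":2,"ty":0,"tz":0,"hand":0},{"rx":0,"ry":0,"rz":0,"tx":0,"ty":0,"tz":0,"hand":0}]'
python3 - <<'E'
from h import *
rep(-120)
a=get_image("wrist")[120:360,160:480,::-1];b=get_image("top")[160:260,250:350,::-1]
a=cv2.resize(a,(480,360),interpolation=cv2.INTER_CUBIC)
b=cv2.resize(b,(320,320),interpolation=cv2.INTER_CUBIC);b=cv2.copyMakeBorder(b,0,40,0,0,cv2.BORDER_CONSTANT)
c=cv2.resize(get_image("side")[205:260,270:350,::-1],(340,234),interpolation=cv2.INTER_CUBIC);c=cv2.copyMakeBorder(c,0,0,0,460,cv2.BORDER_CONSTANT)
cv2.imwrite("pics/m5.png",np.vstack([np.hstack([a,b]),c]))
E
```

```text
time: 11.25
eef_pos: [0.4568, 0.1636, 0.0143]
orientation: [-180.0, 0.0, 168.2]
wrist_force: [-0.4, 0.5, -0.9]
opening: -0.0
gripper_force: 0.0
bay tcp mm [-126.1   -0.6] F bay [-0.5  0.4]
t 11.25 pos [0.4568 0.1636 0.0143] ori [-180.     0.   168.2] F [-0.4  0.5 -0.9] open -0.0 grip 0.0
shift now [-6.1  0.6  0.3] shift after turn [-6.1  0.6  0.3] turn [-0.  0.  0.]
```

View pics/m5.png

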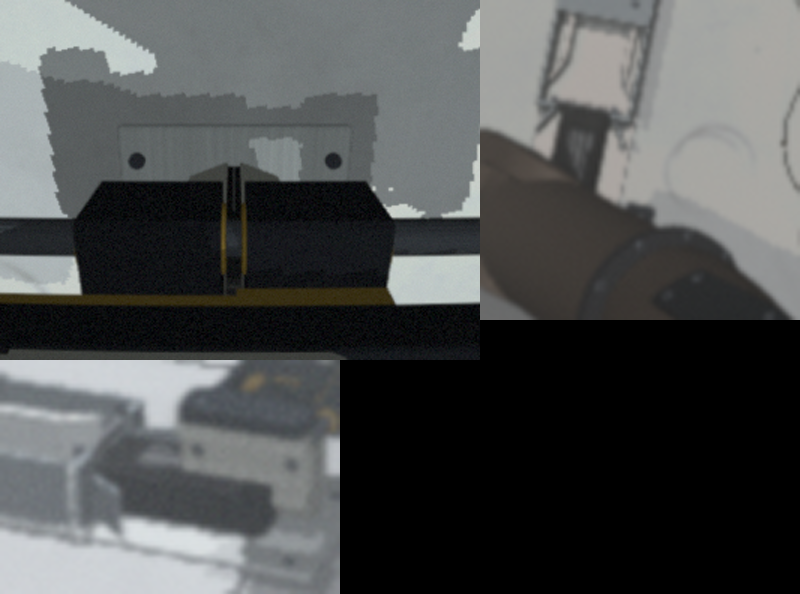

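Top inset: the brick is straight with its nose in the doorway at about (580,110), touching the flaps. The upward 20 N is friction against a finger that sinks as it pushes. I'll raise the finger a little and push again slowly.

```bash
python3 -m inch '[{"rx":0,"ry":0,"rz":0,"tx":0,"ty":0,"tz":-3,"hand":0},{"rx":0,"ry":0,"rz":0,"tx":-1.5,"ty":0,"tz":0,"hand":0},{"rx":0,"ry":0,"rz":0,"tx":-1.5,"ty":0,"tz":0,"hand":0},{"rx":0,"ry":0,"rz":0,"tx":-1,"ty":0,"tz":0,"hand":0}]'
python3 -c "from h import *;rep(-120)"
python3 -m inch '[{"rx":0,"ry":0,"rz":0,"tx":-1,"ty":0,"tz":0,"hand":0},{"rx":0,"ry":0,"rz":0,"tx":-1,"ty":0,"tz":0,"hand":0}]'
python3 -c "from h import *;rep(-120)"
```

```text
time: 11.8
eef_pos: [0.4597, 0.1631, 0.0172]
orientation: [-180.0, -0.1, 168.3]
wrist_force: [-7.3, 1.1, 6.1]
opening: 0.002
gripper_force: 3.7
bay tcp mm [-123.1   -0.5] F bay [-7.4 -0.4]
t 11.8 pos [0.4597 0.1631 0.0172] ori [-1.800e+02 -1.000e-01  1.683e+02] F [-7.3  1.1  6.1] open 0.002 grip 3.7
shift now [-3.1  0.5  3.2] shift after turn [-3.1  0.5  3.2] turn [-0.  -0.1  0.1]
time: 12.0
eef_pos: [0.4598, 0.163, 0.017]
orientation: [-179.9, -0.2, 168.3]
wrist_force: [-12.9, 2.7, 10.2]
opening: 0.007
gripper_force: 6.9
bay tcp mm [-123.    -0.5] F bay [-13.2   0. ]
t 12.0 pos [0.4598 0.163  0.017 ] ori [-179.9   -0.2  168.3] F [-12.9   2.7  10.2] open 0.007 grip 6.9
shift now [-3.   0.5  3. ] shift after turn [-3.   0.5  3. ] turn [-0.1 -0.2  0.1]
```

```bash
python3 -c "
from h import *
o=bot.get_obs();print(o['wrist_torque'])"
python3 -m inch '[{"rx":0,"ry":0,"rz":0,"tx":4,"ty":0,"tz":0,"hand":0},{"rx":0,"ry":0,"rz":0,"tx":4,"ty":0,"tz":0,"hand":0},{"rx":0,"ry":0,"rz":0,"tx":0,"ty":0,"tz":-30,"hand":0},{"rx":0,"ry":0,"rz":0,"tx":0,"ty":0,"tz":-45,"hand":0},{"rx":0,"ry":0,"rz":0,"tx":0,"ty":0,"tz":-45,"hand":0},{"rx":0,"ry":0,"rz":0,"tx":-20,"ty":0,"tz":-40,"hand":0},{"rx":0,"ry":0,"rz":0,"tx":-45,"ty":0,"tz":0,"hand":0},{"rx":0,"ry":0,"rz":0,"tx":-45,"ty":0,"tz":0,"hand":0},{"rx":0,"ry":0,"rz":0,"tx":-45,"ty":0,"tz":0,"hand":0},{"rx":0,"ry":0,"rz":0,"tx":-25,"ty":0,"tz":0,"hand":0},{"rx":0,"ry":0,"rz":0,"tx":0,"ty":0,"tz":0,"hand":0},{"rx":0,"ry":0,"rz":0,"tx":0,"ty":0,"tz":0,"hand":0}]'
python3 - <<'E'
from h import *
rep(60)
im=get_image("wrist");cv2.imwrite("pics/w6full.png",im[:,:,::-1])
p=camera_params("wrist")
for q,z in(((-.005,.028),.05),((-.005,-.028),.05),((-.033,.046),.042),((-.033,-.046),.042),((-.15,.05),.006),((-.15,-.05),.006)): print(q,proj(p,[*(B+RB@q),z]).round(0))
E
```

```text
[ 0.58775459  2.6353096  -0.00759448]
time: 13.2
eef_pos: [0.6305, 0.1275, 0.1767]
orientation: [180.0, -0.1, 168.2]
wrist_force: [0.1, 0.3, 0.2]
opening: 0.001
gripper_force: 0.0
bay tcp mm [51.4 -0.3] F bay [-0.   0.3]
t 13.2 pos [0.6305 0.1275 0.1767] ori [ 1.800e+02 -1.000e-01  1.682e+02] F [0.1 0.3 0.2] open 0.001 grip 0.0
shift now [ -8.7   0.3 162.7] shift after turn [ -8.6   0.3 162.7] turn [ 0.  -0.1  0. ]
(-0.005, 0.028) [344. 137.]
(-0.005, -0.028) [288. 137.]
(-0.033, 0.046) [362. 108.]
(-0.033, -0.046) [270. 108.]
(-0.15, 0.05) [365.  -8.]
(-0.15, -0.05) [268.  -8.]
```

Run:
```python
import cv2
im=cv2.imread("pics/w6full.png")[10:190,220:412]
cv2.imwrite("pics/w6.png",cv2.convertScaleAbs(cv2.resize(im,(640,600),interpolation=cv2.INTER_CUBIC),alpha=1.4))
```

```text
(no output)
```

View pics/w6.png

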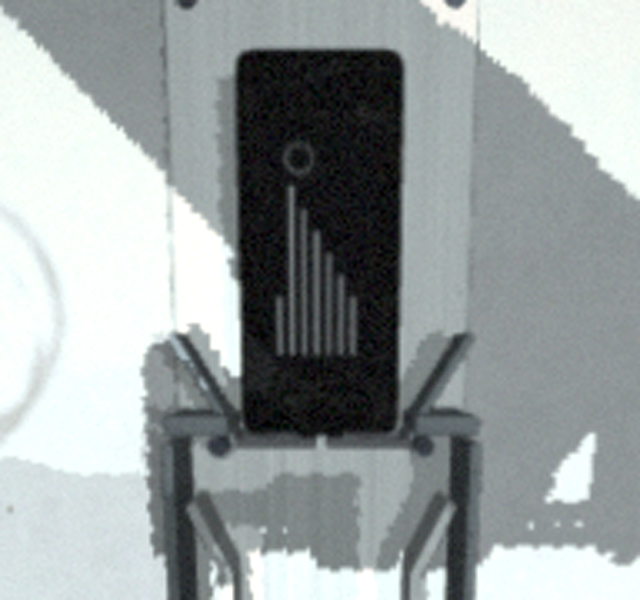

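The brick is straight and centred between the wings, with its nose flat on the flaps (crop row 435, columns 240–400). So only the flap springs plus friction from the finger's downforce are holding it. I'll go back behind it and push while relieving the vertical load.

```bash
python3 -m inch '[{"rx":0,"ry":0,"rz":0,"tx":30,"ty":0,"tz":0,"hand":0},{"rx":0,"ry":0,"rz":0,"tx":45,"ty":0,"tz":0,"hand":0},{"rx":0,"ry":0,"rz":0,"tx":45,"ty":0,"tz":0,"hand":0},{"rx":0,"ry":0,"rz":0,"tx":45,"ty":0,"tz":0,"hand":0},{"rx":0,"ry":0,"rz":0,"tx":21,"ty":0,"tz":0,"hand":0},{"rx":0,"ry":0,"rz":0,"tx":0,"ty":0,"tz":0,"hand":0},{"rx":0,"ry":0,"rz":0,"tx":0,"ty":0,"tz":40,"hand":0},{"rx":0,"ry":0,"rz":0,"tx":0,"ty":0,"tz":45,"hand":0},{"rx":0,"ry":0,"rz":0,"tx":0,"ty":0,"tz":40,"hand":0},{"rx":0,"ry":0,"rz":0,"tx":0,"ty":0,"tz":25,"hand":0},{"rx":0,"ry":0,"rz":0,"tx":0,"ty":0,"tz":12,"hand":0},{"rx":0,"ry":0,"rz":0,"tx":0,"ty":0,"tz":0,"hand":0}]'
python3 -m inch '[{"rx":0,"ry":0,"rz":0,"tx":-4,"ty":0.3,"tz":0,"hand":0},{"rx":0,"ry":0,"rz":0,"tx":-4,"ty":0,"tz":0,"hand":0},{"rx":0,"ry":0,"rz":0,"tx":-3,"ty":0,"tz":0,"hand":0},{"rx":0,"ry":0,"rz":0,"tx":-1.5,"ty":0,"tz":-1,"hand":0},{"rx":0,"ry":0,"rz":0,"tx":-1.5,"ty":0,"tz":-1,"hand":0}]'
python3 -c "from h import *;rep(-120)"
```

```text
time: 14.45
eef_pos: [0.4481, 0.1651, 0.0144]
orientation: [-179.9, -0.1, 168.3]
wrist_force: [0.7, 1.0, 0.0]
opening: 0.007
gripper_force: 0.0
time: 14.95
eef_pos: [0.4604, 0.163, 0.0174]
orientation: [-180.0, -0.2, 168.3]
wrist_force: [-10.8, 3.5, -1.3]
opening: 0.003
gripper_force: 5.5
bay tcp mm [-122.5   -0.4] F bay [-11.3   1.2]
t 14.95 pos [0.4604 0.163  0.0174] ori [-180.    -0.2  168.3] F [-10.8   3.5  -1.3] open 0.003 grip 5.5
shift now [-2.5  0.4  3.4] shift after turn [-2.5  0.4  3.4] turn [-0.  -0.2  0.1]
```

Vertical load is now about zero. Continuing the push.

```bash
python3 -m inch '[{"rx":0,"ry":0,"rz":0,"tx":-1,"ty":0,"tz":0,"hand":0},{"rx":0,"ry":0,"rz":0,"tx":-1,"ty":0,"tz":0,"hand":0},{"rx":0,"ry":0,"rz":0,"tx":-1,"ty":0,"tz":0,"hand":0}]'
python3 -c "from h import *;rep(-115)"
python3 -m inch '[{"rx":0,"ry":0,"rz":0,"tx":-1,"ty":0,"tz":0,"hand":0},{"rx":0,"ry":0,"rz":0,"tx":-1,"ty":0,"tz":0,"hand":0},{"rx":0,"ry":0,"rz":0,"tx":-1,"ty":0,"tz":0,"hand":0}]'
python3 -c "from h import *;rep(-115)"
```

```text
time: 15.25
eef_pos: [0.4619, 0.1626, 0.0171]
orientation: [-179.9, -0.3, 168.4]
wrist_force: [-13.4, 4.2, 0.0]
opening: 0.005
gripper_force: 7.0
bay tcp mm [-120.9   -0.5] F bay [-14.    1.3]
t 15.25 pos [0.4619 0.1626 0.0171] ori [-179.9   -0.3  168.4] F [-13.4   4.2   0. ] open 0.005 grip 7.0
shift now [-5.9  0.5  3.1] shift after turn [-5.9  0.5  3.1] turn [-0.1 -0.3  0.2]
time: 15.55
eef_pos: [0.4636, 0.1622, 0.0168]
orientation: [-179.9, -0.4, 168.4]
wrist_force: [-17.4, 4.9, -0.0]
opening: 0.004
gripper_force: 8.9
bay tcp mm [-119.1   -0.6] F bay [-18.    1.2]
t 15.55 pos [0.4636 0.1622 0.0168] ori [-179.9   -0.4  168.4] F [-17.4   4.9  -0. ] open 0.004 grip 8.9
shift now [-4.1  0.6  2.8] shift after turn [-4.1  0.6  2.8] turn [-0.1 -0.4  0.2]
```

```bash
python3 -m inch '[{"rx":0,"ry":0,"rz":0,"tx":-1,"ty":0,"tz":0,"hand":0},{"rx":0,"ry":0,"rz":0,"tx":-1,"ty":0,"tz":0,"hand":0},{"rx":0,"ry":0,"rz":0,"tx":-1,"ty":0,"tz":0,"hand":0}]'
python3 - <<'E'
from h import *
rep(-115);o=bot.get_obs();print(o["wrist_torque"].round(2))
a=get_image("side")[205:260,270:350,::-1];b=get_image("top")[160:220,260:320,::-1]
a=cv2.resize(a,(400,275),interpolation=cv2.INTER_CUBIC);b=cv2.resize(b,(400,400),interpolation=cv2.INTER_CUBIC)
a0=cv2.imread("pics/side4.png")[140:360,320:640];a0=cv2.resize(a0,(400,275))
cv2.imwrite("pics/m7.png",np.hstack([np.vstack([a,a0]),cv2.copyMakeBorder(b,0,150,0,0,cv2.BORDER_CONSTANT)]))
E
```

```text
time: 15.85
eef_pos: [0.4663, 0.1616, 0.0168]
orientation: [-179.9, -0.4, 168.4]
wrist_force: [-16.1, 4.2, 0.3]
opening: 0.004
gripper_force: 8.4
bay tcp mm [-116.3   -0.6] F bay [-16.6   0.8]
t 15.85 pos [0.4663 0.1616 0.0168] ori [-179.9   -0.4  168.4] F [-16.1   4.2   0.3] open 0.004 grip 8.4
shift now [-1.4  0.6  2.8] shift after turn [-1.3  0.6  2.8] turn [-0.1 -0.4  0.2]
[1.11 3.35 0.16]
```

It is past the peak and moving, with force falling. On we go.

```bash
python3 -m inch '[{"rx":0,"ry":0,"rz":0,"tx":-1.5,"ty":0,"tz":0,"hand":0},{"rx":0,"ry":0,"rz":0,"tx":-1.5,"ty":0,"tz":0,"hand":0},{"rx":0,"ry":0,"rz":0,"tx":-1.5,"ty":0,"tz":0,"hand":0},{"rx":0,"ry":0,"rz":0,"tx":-1.5,"ty":0,"tz":0,"hand":0}]'
python3 -c "from h import *;rep(-100)"
python3 -m inch '[{"rx":0,"ry":0,"rz":0,"tx":-2,"ty":0,"tz":0,"hand":0},{"rx":0,"ry":0,"rz":0,"tx":-2,"ty":0,"tz":0,"hand":0},{"rx":0,"ry":0,"rz":0,"tx":-2,"ty":0,"tz":0,"hand":0},{"rx":0,"ry":0,"rz":0,"tx":-2,"ty":0,"tz":0,"hand":0},{"rx":0,"ry":0,"rz":0,"tx":-2,"ty":0,"tz":0,"hand":0}]'
python3 -c "from h import *;rep(-100)"
```

```text
time: 16.35
eef_pos: [0.4747, 0.16, 0.0173]
orientation: [-179.9, -0.2, 168.3]
wrist_force: [-8.4, 1.5, -0.6]
opening: 0.001
gripper_force: 4.3
bay tcp mm [-107.8   -0.4] F bay [-8.5 -0.2]
t 16.35 pos [0.4747 0.16   0.0173] ori [-179.9   -0.2  168.3] F [-8.4  1.5 -0.6] open 0.001 grip 4.3
shift now [-7.8  0.4  3.2] shift after turn [-7.8  0.4  3.3] turn [-0.1 -0.2  0.1]
time: 16.85
eef_pos: [0.4863, 0.1576, 0.0175]
orientation: [-180.0, -0.1, 168.3]
wrist_force: [-4.4, 1.6, -1.3]
opening: 0.004
gripper_force: 2.2
bay tcp mm [-96.   -0.4] F bay [-4.6  0.6]
t 16.85 pos [0.4863 0.1576 0.0175] ori [-1.800e+02 -1.000e-01  1.683e+02] F [-4.4  1.6 -1.3] open 0.004 grip 2.2
shift now [4.  0.4 3.6] shift after turn [4.  0.4 3.5] turn [-0.  -0.1  0.1]
```

```bash
python3 -m inch '[{"rx":0,"ry":0,"rz":0,"tx":-3,"ty":0,"tz":0,"hand":0},{"rx":0,"ry":0,"rz":0,"tx":-3,"ty":0,"tz":0,"hand":0},{"rx":0,"ry":0,"rz":0,"tx":-3,"ty":0,"tz":0,"hand":0},{"rx":0,"ry":0,"rz":0,"tx":-3,"ty":0,"tz":0,"hand":0},{"rx":0,"ry":0,"rz":0,"tx":-3,"ty":0,"tz":0,"hand":0},{"rx":0,"ry":0,"rz":0,"tx":-3,"ty":0,"tz":0,"hand":0},{"rx":0,"ry":0,"rz":0,"tx":-3,"ty":0,"tz":0,"hand":0},{"rx":0,"ry":0,"rz":0,"tx":-3,"ty":0,"tz":0,"hand":0},{"rx":0,"ry":0,"rz":0,"tx":-3,"ty":0,"tz":0,"hand":0},{"rx":0,"ry":0,"rz":0,"tx":-3,"ty":0,"tz":0,"hand":0},{"rx":0,"ry":0,"rz":0,"tx":-3,"ty":0,"tz":0,"hand":0},{"rx":0,"ry":0,"rz":0,"tx":-3,"ty":0,"tz":0,"hand":0}]'
python3 -c "from h import *;rep(20)"
python3 -m inch '[{"rx":0,"ry":0,"rz":0,"tx":-3,"ty":0,"tz":0,"hand":0},{"rx":0,"ry":0,"rz":0,"tx":-3,"ty":0,"tz":0,"hand":0},{"rx":0,"ry":0,"rz":0,"tx":-3,"ty":0,"tz":0,"hand":0},{"rx":0,"ry":0,"rz":0,"tx":-3,"ty":0,"tz":0,"hand":0},{"rx":0,"ry":0,"rz":0,"tx":-3,"ty":0,"tz":0,"hand":0},{"rx":0,"ry":0,"rz":0,"tx":-3,"ty":0,"tz":0,"hand":0},{"rx":0,"ry":0,"rz":0,"tx":-3,"ty":0,"tz":0,"hand":0},{"rx":0,"ry":0,"rz":0,"tx":-3,"ty":0,"tz":0,"hand":0},{"rx":0,"ry":0,"rz":0,"tx":-3,"ty":0,"tz":0,"hand":0},{"rx":0,"ry":0,"rz":0,"tx":-3,"ty":0,"tz":0,"hand":0},{"rx":0,"ry":0,"rz":0,"tx":-3,"ty":0,"tz":0,"hand":0},{"rx":0,"ry":0,"rz":0,"tx":-3,"ty":0,"tz":0,"hand":0}]'
python3 -c "from h import *;rep(20)"
```

```text
time: 18.05
eef_pos: [0.5225, 0.1503, 0.0172]
orientation: [-180.0, -0.0, 168.3]
wrist_force: [-2.8, 1.6, -1.2]
opening: 0.005
gripper_force: 1.5
bay tcp mm [-59.   -0.2] F bay [-3.1  1. ]
t 18.05 pos [0.5225 0.1503 0.0172] ori [-180.    -0.   168.3] F [-2.8  1.6 -1.2] open 0.005 grip 1.5
shift now [-79.    0.1   3.2] shift after turn [-79.    0.2   3.2] turn [-0.  -0.   0.1]
time: 19.25
eef_pos: [0.5578, 0.143, 0.0172]
orientation: [-180.0, 0.0, 168.3]
wrist_force: [-2.9, 0.8, -1.5]
opening: 0.007
gripper_force: 1.5
bay tcp mm [-23.   -0.1] F bay [-3.   0.2]
t 19.25 pos [0.5578 0.143  0.0172] ori [-180.     0.   168.3] F [-2.9  0.8 -1.5] open 0.007 grip 1.5
shift now [-43.    0.1   3.2] shift after turn [-43.    0.1   3.2] turn [-0.   0.   0.1]
```

```bash
python3 -m inch '[{"rx":0,"ry":0,"rz":0,"tx":-3,"ty":0,"tz":0,"hand":0},{"rx":0,"ry":0,"rz":0,"tx":-3,"ty":0,"tz":0,"hand":0},{"rx":0,"ry":0,"rz":0,"tx":-3,"ty":0,"tz":0,"hand":0},{"rx":0,"ry":0,"rz":0,"tx":-3,"ty":0,"tz":0,"hand":0},{"rx":0,"ry":0,"rz":0,"tx":-3,"ty":0,"tz":0,"hand":0},{"rx":0,"ry":0,"rz":0,"tx":-3,"ty":0,"tz":0,"hand":0},{"rx":0,"ry":0,"rz":0,"tx":-3,"ty":0,"tz":0,"hand":0},{"rx":0,"ry":0,"rz":0,"tx":-3,"ty":0,"tz":0,"hand":0},{"rx":0,"ry":0,"rz":0,"tx":-3,"ty":0,"tz":0,"hand":0},{"rx":0,"ry":0,"rz":0,"tx":-3,"ty":0,"tz":0,"hand":0},{"rx":0,"ry":0,"rz":0,"tx":-2,"ty":0,"tz":0,"hand":0}]'
python3 -c "from h import *;rep(20)"
python3 -m inch '[{"rx":0,"ry":0,"rz":0,"tx":-1.2,"ty":0,"tz":0,"hand":0},{"rx":0,"ry":0,"rz":0,"tx":-1.2,"ty":0,"tz":0,"hand":0},{"rx":0,"ry":0,"rz":0,"tx":-1.2,"ty":0,"tz":0,"hand":0},{"rx":0,"ry":0,"rz":0,"tx":-1.2,"ty":0,"tz":0,"hand":0},{"rx":0,"ry":0,"rz":0,"tx":-1.2,"ty":0,"tz":0,"hand":0},{"rx":0,"ry":0,"rz":0,"tx":-1.2,"ty":0,"tz":0,"hand":0},{"rx":0,"ry":0,"rz":0,"tx":-1.2,"ty":0,"tz":0,"hand":0},{"rx":0,"ry":0,"rz":0,"tx":-1.2,"ty":0,"tz":0,"hand":0},{"rx":0,"ry":0,"rz":0,"tx":-1.2,"ty":0,"tz":0,"hand":0},{"rx":0,"ry":0,"rz":0,"tx":-1.2,"ty":0,"tz":0,"hand":0}]'
python3 -c "from h import *;rep(20)"
```

```text
time: 20.35
eef_pos: [0.5892, 0.1364, 0.0172]
orientation: [180.0, 0.0, 168.2]
wrist_force: [-3.4, 0.8, -1.0]
opening: 0.005
gripper_force: 1.5
bay tcp mm [ 9.1 -0.2] F bay [-3.5  0.1]
t 20.35 pos [0.5892 0.1364 0.0172] ori [180.    0.  168.2] F [-3.4  0.8 -1. ] open 0.005 grip 1.5
shift now [-10.9   0.2   3.2] shift after turn [-10.9   0.2   3.2] turn [0. 0. 0.]
time: 21.35
eef_pos: [0.6008, 0.1339, 0.0173]
orientation: [-180.0, 0.0, 168.2]
wrist_force: [-4.2, 1.1, -0.5]
opening: 0.006
gripper_force: 2.7
bay tcp mm [21.  -0.2] F bay [-4.3  0.2]
t 21.35 pos [0.6008 0.1339 0.0173] ori [-180.     0.   168.2] F [-4.2  1.1 -0.5] open 0.006 grip 2.7
shift now [1.  0.2 3.3] shift after turn [1.  0.2 3.3] turn [-0.  0.  0.]
```

```bash
python3 -m inch '[{"rx":0,"ry":0,"rz":0,"tx":-1,"ty":0,"tz":0,"hand":0},{"rx":0,"ry":0,"rz":0,"tx":-1,"ty":0,"tz":0,"hand":0},{"rx":0,"ry":0,"rz":0,"tx":-1,"ty":0,"tz":0,"hand":0},{"rx":0,"ry":0,"rz":0,"tx":-1,"ty":0,"tz":0,"hand":0},{"rx":0,"ry":0,"rz":0,"tx":-1,"ty":0,"tz":0,"hand":0},{"rx":0,"ry":0,"rz":0,"tx":-1,"ty":0,"tz":0,"hand":0}]'
python3 -c "from h import *;rep(20)"
```

```text
time: 21.95
eef_pos: [0.6065, 0.1328, 0.0172]
orientation: [-180.0, -0.0, 168.2]
wrist_force: [-3.8, 0.5, 0.3]
opening: 0.002
gripper_force: 2.9
bay tcp mm [26.8 -0.1] F bay [-3.8 -0.3]
t 21.95 pos [0.6065 0.1328 0.0172] ori [-180.    -0.   168.2] F [-3.8  0.5  0.3] open 0.002 grip 2.9
shift now [6.8 0.1 3.2] shift after turn [6.8 0.1 3.2] turn [-0. -0.  0.]
```

```bash
python3 -m inch '[{"rx":0,"ry":0,"rz":0,"tx":-1,"ty":0,"tz":0,"hand":0},{"rx":0,"ry":0,"rz":0,"tx":-1,"ty":0,"tz":0,"hand":0},{"rx":0,"ry":0,"rz":0,"tx":-1,"ty":0,"tz":0,"hand":0}]'
python3 -c "from h import *;rep(20)"
```

```text
time: 22.25
eef_pos: [0.6095, 0.1322, 0.0173]
orientation: [-180.0, -0.0, 168.2]
wrist_force: [-4.2, 0.4, 1.7]
opening: 0.004
gripper_force: 3.1
bay tcp mm [29.8 -0.1] F bay [-4.2 -0.5]
t 22.25 pos [0.6095 0.1322 0.0173] ori [-180.    -0.   168.2] F [-4.2  0.4  1.7] open 0.004 grip 3.1
shift now [9.8 0.2 3.3] shift after turn [9.8 0.1 3.3] turn [-0. -0.  0.]
```

```bash
python3 -m inch '[{"rx":0,"ry":0,"rz":0,"tx":-1,"ty":0,"tz":0,"hand":0},{"rx":0,"ry":0,"rz":0,"tx":-1,"ty":0,"tz":0,"hand":0},{"rx":0,"ry":0,"rz":0,"tx":-1,"ty":0,"tz":0,"hand":0}]'
python3 -c "from h import *;rep(20)"
```

```text
time: 22.55
eef_pos: [0.6123, 0.1316, 0.0172]
orientation: [-180.0, -0.0, 168.3]
wrist_force: [-4.6, 0.4, 1.5]
opening: 0.002
gripper_force: 3.3
bay tcp mm [32.7 -0.1] F bay [-4.6 -0.6]
t 22.55 pos [0.6123 0.1316 0.0172] ori [-180.    -0.   168.3] F [-4.6  0.4  1.5] open 0.002 grip 3.3
shift now [12.7  0.1  3.2] shift after turn [12.7  0.1  3.2] turn [-0.  -0.   0.1]
```

```bash
python3 -m inch '[{"rx":0,"ry":0,"rz":0,"tx":-1,"ty":0,"tz":0,"hand":0},{"rx":0,"ry":0,"rz":0,"tx":-1,"ty":0,"tz":0,"hand":0},{"rx":0,"ry":0,"rz":0,"tx":-1,"ty":0,"tz":0,"hand":0}]'
python3 -c "from h import *;rep(20)"
```

```text
time: 22.85
eef_pos: [0.6155, 0.1311, 0.0172]
orientation: [180.0, 0.0, 168.3]
wrist_force: [-2.9, 0.0, 1.5]
opening: 0.005
gripper_force: 3.0
bay tcp mm [35.9  0. ] F bay [-2.8 -0.6]
t 22.85 pos [0.6155 0.1311 0.0172] ori [180.    0.  168.3] F [-2.9  0.   1.5] open 0.005 grip 3.0
shift now [15.9 -0.   3.2] shift after turn [15.9 -0.   3.2] turn [0.  0.  0.1]
```

```bash
python3 -m inch '[{"rx":0,"ry":0,"rz":0,"tx":-1,"ty":0,"tz":0,"hand":0},{"rx":0,"ry":0,"rz":0,"tx":-1,"ty":0,"tz":0,"hand":0},{"rx":0,"ry":0,"rz":0,"tx":-1,"ty":0,"tz":0,"hand":0},{"rx":0,"ry":0,"rz":0,"tx":-1,"ty":0,"tz":0,"hand":0}]'
python3 -c "from h import *;rep(20)"
```

```text
time: 23.25
eef_pos: [0.6199, 0.1299, 0.0173]
orientation: [180.0, 0.1, 168.2]
wrist_force: [-1.1, 0.9, -0.9]
opening: 0.003
gripper_force: 0.5
bay tcp mm [40.5 -0.2] F bay [-1.3  0.6]
t 23.25 pos [0.6199 0.1299 0.0173] ori [1.800e+02 1.000e-01 1.682e+02] F [-1.1  0.9 -0.9] open 0.003 grip 0.5
shift now [20.5  0.2  3.3] shift after turn [20.5  0.2  3.3] turn [0.  0.1 0. ]
```

```bash
python3 -m inch '[{"rx":0,"ry":0,"rz":0,"tx":-1,"ty":0,"tz":0,"hand":0},{"rx":0,"ry":0,"rz":0,"tx":-1,"ty":0,"tz":0,"hand":0},{"rx":0,"ry":0,"rz":0,"tx":-1,"ty":0,"tz":0,"hand":0},{"rx":0,"ry":0,"rz":0,"tx":-1,"ty":0,"tz":0,"hand":0}]'
python3 -c "from h import *;rep(20)"
```

```text
time: 23.65
eef_pos: [0.6232, 0.1294, 0.0173]
orientation: [180.0, 0.0, 168.2]
wrist_force: [-1.9, -0.3, 0.5]
opening: 0.002
gripper_force: 0.7
bay tcp mm [43.9 -0.1] F bay [-1.8 -0.7]
t 23.65 pos [0.6232 0.1294 0.0173] ori [180.    0.  168.2] F [-1.9 -0.3  0.5] open 0.002 grip 0.7
shift now [23.9  0.1  3.3] shift after turn [23.9  0.1  3.3] turn [0. 0. 0.]
```

```bash
python3 -m inch '[{"rx":0,"ry":0,"rz":0,"tx":-1,"ty":0,"tz":0,"hand":0},{"rx":0,"ry":0,"rz":0,"tx":-1,"ty":0,"tz":0,"hand":0},{"rx":0,"ry":0,"rz":0,"tx":-1,"ty":0,"tz":0,"hand":0},{"rx":0,"ry":0,"rz":0,"tx":-1,"ty":0,"tz":0,"hand":0}]'
python3 -c "from h import *;rep(20)"
```

```text
time: 24.05
eef_pos: [0.6271, 0.1286, 0.0173]
orientation: [180.0, 0.0, 168.3]
wrist_force: [-1.7, -0.1, 1.6]
opening: 0.007
gripper_force: 0.8
bay tcp mm [47.9 -0. ] F bay [-1.7 -0.5]
t 24.05 pos [0.6271 0.1286 0.0173] ori [180.    0.  168.3] F [-1.7 -0.1  1.6] open 0.007 grip 0.8
shift now [27.9  0.1  3.3] shift after turn [27.9  0.   3.3] turn [0.  0.  0.1]
```

```bash
python3 -m inch '[{"rx":0,"ry":0,"rz":0,"tx":-1,"ty":0,"tz":0,"hand":0},{"rx":0,"ry":0,"rz":0,"tx":-1,"ty":0,"tz":0,"hand":0},{"rx":0,"ry":0,"rz":0,"tx":-1,"ty":0,"tz":0,"hand":0},{"rx":0,"ry":0,"rz":0,"tx":-1,"ty":0,"tz":0,"hand":0}]'
python3 -c "from h import *;rep(20)"
```

```text
time: 24.45
eef_pos: [0.6311, 0.1277, 0.0172]
orientation: [-180.0, 0.0, 168.2]
wrist_force: [-1.9, 0.8, 1.3]
opening: 0.004
gripper_force: 0.8
bay tcp mm [51.9 -0.1] F bay [-2.1  0.4]
t 24.45 pos [0.6311 0.1277 0.0172] ori [-180.     0.   168.2] F [-1.9  0.8  1.3] open 0.004 grip 0.8
shift now [31.9  0.1  3.2] shift after turn [31.9  0.1  3.2] turn [-0.  0.  0.]
```

```bash
python3 -m inch '[{"rx":0,"ry":0,"rz":0,"tx":-1,"ty":0,"tz":0,"hand":0},{"rx":0,"ry":0,"rz":0,"tx":-1,"ty":0,"tz":0,"hand":0},{"rx":0,"ry":0,"rz":0,"tx":-1,"ty":0,"tz":0,"hand":0},{"rx":0,"ry":0,"rz":0,"tx":-1,"ty":0,"tz":0,"hand":0}]'
python3 -c "from h import *;rep(20)"
```

```text
time: 24.85
eef_pos: [0.6349, 0.1269, 0.0172]
orientation: [-180.0, -0.0, 168.3]
wrist_force: [-2.1, 0.2, 2.1]
opening: 0.005
gripper_force: 1.0
bay tcp mm [55.8 -0.1] F bay [-2.1 -0.2]
t 24.85 pos [0.6349 0.1269 0.0172] ori [-180.    -0.   168.3] F [-2.1  0.2  2.1] open 0.005 grip 1.0
shift now [35.8  0.1  3.2] shift after turn [35.8  0.1  3.2] turn [-0.  -0.   0.1]
```

```bash
python3 -m inch '[{"rx":0,"ry":0,"rz":0,"tx":-1,"ty":0,"tz":0,"hand":0},{"rx":0,"ry":0,"rz":0,"tx":-1,"ty":0,"tz":0,"hand":0},{"rx":0,"ry":0,"rz":0,"tx":-1,"ty":0,"tz":0,"hand":0},{"rx":0,"ry":0,"rz":0,"tx":-1,"ty":0,"tz":0,"hand":0}]'
python3 -c "from h import *;rep(20)"
```

```text
time: 25.25
eef_pos: [0.6367, 0.1265, 0.0172]
orientation: [-179.9, -0.2, 168.3]
wrist_force: [-12.6, 0.4, 10.6]
opening: 0.005
gripper_force: 6.2
bay tcp mm [57.6 -0.1] F bay [-12.4  -2.2]
t 25.25 pos [0.6367 0.1265 0.0172] ori [-179.9   -0.2  168.3] F [-12.6   0.4  10.6] open 0.005 grip 6.2
shift now [37.6  0.1  3.3] shift after turn [37.6  0.1  3.2] turn [-0.1 -0.2  0.1]
```

The stop is felt: 12.4 N at TCP 57.6 mm. I'll hold it, back off, then lift straight out.

```bash
python3 -m inch '[{"rx":0,"ry":0,"rz":0,"tx":0,"ty":0,"tz":0,"hand":0},{"rx":0,"ry":0,"rz":0,"tx":0,"ty":0,"tz":0,"hand":0},{"rx":0,"ry":0,"rz":0,"tx":0,"ty":0,"tz":0,"hand":0},{"rx":0,"ry":0,"rz":0,"tx":0,"ty":0,"tz":0,"hand":0}]'
python3 -m inch '[{"rx":0,"ry":0,"rz":0,"tx":2,"ty":0,"tz":0,"hand":0},{"rx":0,"ry":0,"rz":0,"tx":2,"ty":0,"tz":0,"hand":0},{"rx":0,"ry":0,"rz":0,"tx":2,"ty":0,"tz":0,"hand":0},{"rx":0,"ry":0,"rz":0,"tx":2,"ty":0,"tz":0,"hand":0},{"rx":0,"ry":0,"rz":0,"tx":0,"ty":0,"tz":-10,"hand":0},{"rx":0,"ry":0,"rz":0,"tx":0,"ty":0,"tz":-30,"hand":0},{"rx":0,"ry":0,"rz":0,"tx":0,"ty":0,"tz":-40,"hand":0},{"rx":0,"ry":0,"rz":0,"tx":0,"ty":0,"tz":-40,"hand":0},{"rx":0,"ry":0,"rz":0,"tx":0,"ty":0,"tz":-40,"hand":0},{"rx":0,"ry":0,"rz":0,"tx":0,"ty":0,"tz":0,"hand":0},{"rx":0,"ry":0,"rz":0,"tx":0,"ty":0,"tz":0,"hand":0},{"rx":0,"ry":0,"rz":0,"tx":0,"ty":0,"tz":0,"hand":0}]'
python3 - <<'E'
from h import *
rep(60)
a=get_image("wrist")[60:300,200:440,::-1]
b=get_image("top")[110:230,250:370,::-1]
f=lambda i:cv2.convertScaleAbs(cv2.resize(i,(400,400),interpolation=cv2.INTER_CUBIC),alpha=1.4)
cv2.imwrite("pics/end.png",np.hstack([f(a),f(b)]))
E
```

```text
time: 25.65
eef_pos: [0.6367, 0.1265, 0.0171]
orientation: [-179.9, -0.2, 168.3]
wrist_force: [-9.9, 0.4, 7.9]
opening: 0.01
gripper_force: 4.8
time: 26.85
eef_pos: [0.6306, 0.1273, 0.1766]
orientation: [-179.9, -0.0, 168.2]
wrist_force: [-0.1, -0.7, -1.6]
opening: 0.003
gripper_force: 0.0
bay tcp mm [51.5 -0.6] F bay [ 0.1 -0.7]
t 26.85 pos [0.6306 0.1273 0.1766] ori [-179.9   -0.   168.2] F [-0.1 -0.7 -1.6] open 0.003 grip 0.0
shift now [ -8.6   0.8 162.6] shift after turn [ -8.5   0.6 162.6] turn [-0.1 -0.   0. ]
```

View pics/end.png

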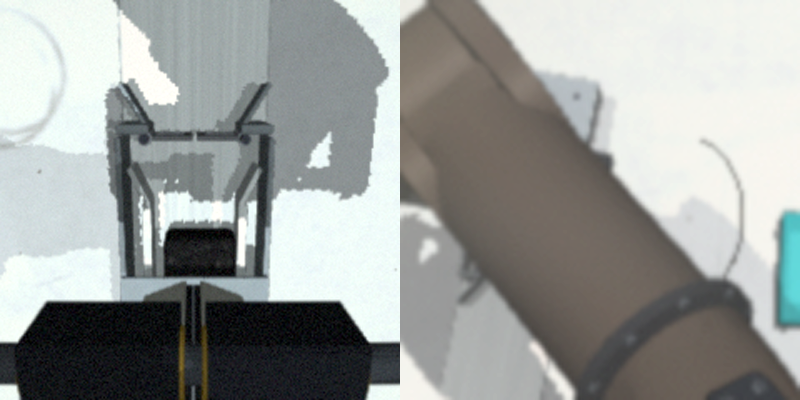

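The left picture shows both flaps closed in line (row 133) and the brick's rear end straight between the guides at (165–235, 228–275). The fingers are out. Handing in.

```bash
python3 -c "
from station import workorder
print(workorder.hand_in())"
```

```text
the job is handed in; nothing more can be done
None
```

The brick is in the bay, pressed against the end stop at a peak wrist reading of about 12 N, with both flaps closed behind it and the fingers out; I handed the job in at about 27 s, and no verdict came back.

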